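# Hang up the capsule caddy and hold the capsule chest open

## Task

The capsule caddy has been left standing on the capsule chest: keeping it upright, hook it over the counter rail in the half nearest the chest and slide it along the rail, hanging, right up to the far post, and leave it hanging there. Then lift the lid of the chest by its bar pull and hold it open at 60 degrees so that the chest can be restocked; the lid falls shut if let go, so finish while still holding it there. Leave everything else on the counter where it is.

Things in the scene. Friction and masses are not known exactly. Their poses are not given: they have to be found in the camera images.
- chest: Capsule chest: fixed light-wood box of coffee capsules with a hinged glass-paned lid, 200 (x) x 260 (y) x 114 mm high with the lid shut. Origin: centre of its underside, on the counter. Its front (pull side) looks to its own -x, roughly towards the robot. The lid's hinge line runs along its y, at x = +100, z = 96 mm.
- lid (a joint): Opening angle of the chest's lid, rad: 0 shut, grows as its front edge is lifted (60 degrees = 1.047), stop at 1.75. Nothing holds it: let go below 90 degrees it falls shut. The lid, 18 mm thick, its underside in the plane of the hinge line, weighs 0.6 to 0.98 kg with its pull; lifting straight up at the pull takes 2.5 to 4.5 N.
- pull (a point): The lid's bar pull: round steel bar, 12 mm thick, 120 mm long, level, along the chest's y, on studs 50 mm either side of its middle. Origin: middle of the bar. Bar axis 40 mm out from the lid's front edge (34 mm free gap), 240 mm from the hinge line, 9 mm above the lid's underside: shut, at (-140, 0, 105) mm in the chest's frame. Axes turn with the lid. The round bar can turn between the fingers.
- caddy: Capsule caddy: loose open steel box, 60 (x) x 90 (y) x 62 mm high, 0.25 to 0.42 kg, some capsules in it; stands on the chest's lid. Origin: centre of its underside. A strap 28 mm wide (y) rises from its -x (robot) side, leans in below 108 mm height and forms a square hook over the middle, 28 mm wide in x: graspable from above across x at heights 126 to 159 mm.
- caddy_hook (a point): Middle of the underside of the hook's top, at (0, 0, 155) mm in the caddy's frame; it rests on the rail when hung. The hook is 20 mm wide inside; its free leg, on the caddy's +x side, ends 126 mm high, so the rail enters from the +x side between that end and the box's rim (62 mm high), then the caddy is lowered.
- rail: Counter rail: fixed level round steel bar, 12 mm thick, along its own y, its top 250 mm above the counter, between two posts 14 mm thick centred at y = -160 and +160 mm, each topped by a ball to 262 mm. Origin: on the counter under the bar's middle. The far post is the one farther from the chest; against it the caddy's middle is 108 mm from the rail's middle.
- glasses_tall: Bystander, loose: stack of three upturned nested drinking glasses, 74 mm across, 156 mm high. Origin: centre of its underside.
- glasses_short: Bystander, loose: stack of two upturned nested drinking glasses, 74 mm across, 104 mm high. Origin: centre of its underside.
- cup: Bystander, loose: white espresso cup, 64 mm across, 58 mm high, behind the rail. Origin: centre of its underside.
- mug: Bystander, loose: blue mug, 80 mm across, 92 mm high, handle on its +y side, in front of the rail. Origin: centre of its underside.
- stray_pod: Bystander, loose: single coffee capsule standing on its rim, 37 mm across, 29 mm high, in front of the chest. Origin: centre of its underside.
- spoon: Bystander, loose: steel spoon 140 mm long lying on the counter, its length along its own x. Origin: centre of its underside.
- sugar_bowl: Bystander, loose: white lidded sugar bowl, 98 mm across, 86 mm high, at the back. Origin: centre of its underside.

How it is judged:
By the outcome, as a careful person would: the job done as asked, in the order asked, and still so for the second after the job is handed in, while the arm keeps its last pose, push and grip.
It also fails if it takes over 64 s, if anything falls off the work surface, if the arm or the gripper's body presses on something with over 40 N, if the wrist force passes 120 N, or if a joint passes its speed limit or range.

## Robot

A 6-joint arm with a two-finger parallel gripper is mounted at the origin on the work surface. World frame = base frame: x ahead of the robot, y to its left, z up, the work surface at z = 0. Lengths are in mm, angles in rad, forces in N, time in s.
With the tool pointing down it reaches from about 275 to 750 mm from the base axis. Payload 10.2 kg.
Tool frame: the origin (TCP) lies at the very end of the fingers, on their centre line; the grasp point (between the pads) lies 19 mm behind it; z points along the fingers, y is the line along which they close (so a half turn about z gives the same grasp; the last joint's range is limited). The gripper opens to 85 mm and grips with 20 to 120 N. Pads are 22 mm wide; open, the fingers measure 114 mm over their backs; the gripper's body (76 mm by 85 mm) begins 54 mm behind the grasp point. The pads swing forward as they close: fully open they stand 13 mm farther back than shut.
Start: joints at [1.115, 0.313, 1.498, -0, 1.331, -0.223], TCP at [121.132, 510.841, 231.294] pointing down, gripper open.
Joint ranges: [-2.94, 2.94], [-0.97, 2.17], [0.19, 2.56], [-1.23, 4.37], [0.02, 3.11], [-2.88, 2.88]. Speed limits (rad/s): [2.39, 2.39, 3.01, 3.14, 3.14, 3.14].

## Interface

Orientations are given as a unit quaternion [w, x, y, z].
In Python, from rig import * gives the robot as it stands. The module is installed in compiled form; this text tells all that it offers.
- The arm moves only by the shell command python3 -m crank 'ROWS' [FORCE]. ROWS is JSON, a list that holds one entry, the list of rows, each a list of 7 numbers: the shift along the tool's x, y, z in units of 25 mm (1.0 is 25 mm), then the turn, a rotation vector about the tool's x, y, z in units of 8 degrees (1.0 is 8 degrees), then the finger opening in mm, from 0 to 85.4. A call has exactly 8 rows; each row shifts and turns the commanded pose from where the row before left it, along the tool's axes as they then stand; what a row does not reach is not made up. A row lasts 1/10 s, in which the tool goes at most 50 mm and 8.59 degrees, less where a joint would pass 70% of its speed; a pose out of reach is approached as far as the arm can. A call is refused whole if a number of a shift passes 1 or a number of a turn 1, either way. A call with a gripper value outside its range is refused whole. The fingers move at their own pace and stop on an object; FORCE is the grip in N (left out, the last holds). Time passes only in rows, so rows that do not move let the fingers close, or fill a call up. It gives the time, the measured TCP pose, the force, the opening and the grip force at its end, in the units of the state.
- sense(): the state, without advancing time (a new reading comes with each control period).
- capture(name): name is "scene" or "top" or "wrist"; returns the picture (420x560x3 uint8, blue, green, red); there is no depth.
- camera_model(name): a dict with "fx", "fy", "cx", "cy" (pixels), "world_from_camera" (4x4, takes a point from camera to world coordinates); the wrist camera has in their place "T_tool_cam" (4x4, takes a point from camera to tool coordinates, whose origin is the TCP and whose axes are the flange's). Camera axes: x right, y up, looking along -z (the intrinsics and any distortion apply to the point x, -y, -z); pixel columns grow to the right and rows downward; lengths in mm; the calibration is good to about 2 mm. A picture is of the moment at which its call begins: read the wrist's pose just before it. camera_model takes no time and is no camera call.
- finish_job(): hands the job in; it is judged then, once.
The state is a dict: "time_s": time; "joints": joint angles; "dq": joint speeds; "tau": joint torques, N m; "eef_pos": TCP position; "ee_rot": TCP orientation; "force": force on the tool from outside, world axes, zero at the start; "wrist_torque": the same for the moment, N m; "grip_width": opening from 0.0 (shut) to 1.0 (fully open); "grip_force": force on a finger pad.
Only numpy, scipy, OpenCV 4.12 (cv2) and the standard library are available. Lean on these libraries where they do the work, as an engineer would, in place of code of your own. Each camera call takes 0.05 s, during which the arm holds its last target. There are 200 camera calls.

## Working session

There is one attempt and no reset: what is moved stays moved. The work goes in short steps, Python scripts to look and compute and a shell command to move; the robot and the scene stay as the last step left them, time stands still between calls to the robot, and variables do not carry over. Pictures are saved under pics/ and viewed, at most 10 in all, crops included, and the job is handed in when it is done.

```bash
mkdir -p pics
python3 - <<'E'
from rig import *
import cv2,numpy as np
s=sense();print(s)
for n in("scene","top"):
    cv2.imwrite(f"pics/{n}0.png",capture(n));m=camera_model(n);print(n,m)
print(camera_model("wrist"))
E
```

```text
{'time_s': 0.0, 'joints': array([ 1.11458349e+00,  3.13448484e-01,  1.49840522e+00,  2.79735355e-05,
        1.33099048e+00, -2.23384793e-01]), 'dq': array([ 0.00024171, -0.00135931, -0.00083289,  0.0006044 , -0.00023162,
       -0.00076911]), 'tau': array([-2.10935713e-05, -4.12267327e+01, -2.59745210e+01, -1.99401247e-04,
        4.16163632e-03,  1.98245154e-06]), 'eef_pos': array([121.02158718, 510.61309342, 230.74784372]), 'ee_rot': array([-2.21373418e-04,  1.16154538e-01,  9.93230956e-01, -5.85456772e-04]), 'force': array([ 0.65486201, -0.17344372,  1.01515143]), 'wrist_torque': array([-0.00377268, -0.00353888,  0.02449932]), 'grip_force': 0.0, 'grip_width': 1.000176043088777}
scene {'fx': 388.80597445616075, 'fy': 388.80597445616075, 'cx': 282.1208466626754, 'cy': 205.803102487352, 'world_from_camera': array([[-4.85442620e-01, -4.62562263e-01,  7.41877090e-01,
         1.29918754e+03],
       [ 8.74036857e-01, -2.76306196e-01,  3.99642914e-01,
         4.06855348e+02],
       [ 2.01255064e-02,  8.42431623e-01,  5.38427270e-01,
         7.23023778e+02],
       [ 0.00000000e+00, 
[... 292 characters left out ...]
73e-01, -1.31085313e-02,  4.94079987e-03,
         1.31474114e+01],
       [ 2.64983788e-03,  1.69343523e-01,  9.85553524e-01,
         1.00341118e+03],
       [ 0.00000000e+00,  0.00000000e+00,  0.00000000e+00,
         1.00000000e+00]])}
{'fx': 316.33054813859775, 'fy': 316.33054813859775, 'cx': 275.99809194463427, 'cy': 207.67071252361535, 'T_tool_cam': array([[-1.04017795e-03,  9.47238687e-01,  3.20527360e-01,
         8.25629941e+01],
       [ 9.99999459e-01,  9.92176803e-04,  3.13075095e-04,
        -4.18616506e-01],
       [-2.14629699e-05,  3.20527512e-01, -9.47239206e-01,
        -1.42194769e+02],
       [ 0.00000000e+00,  0.00000000e+00,  0.00000000e+00,
         1.00000000e+00]])}
```

View pics/scene0.png

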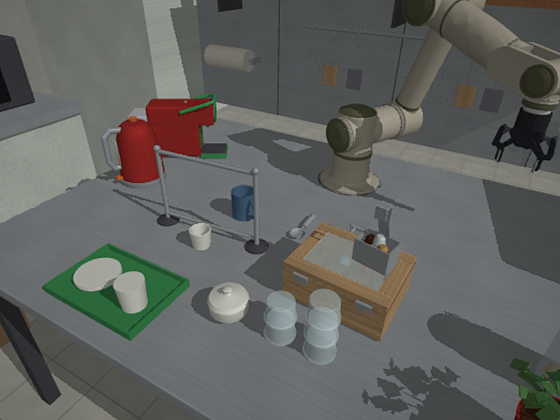

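View pics/top0.png

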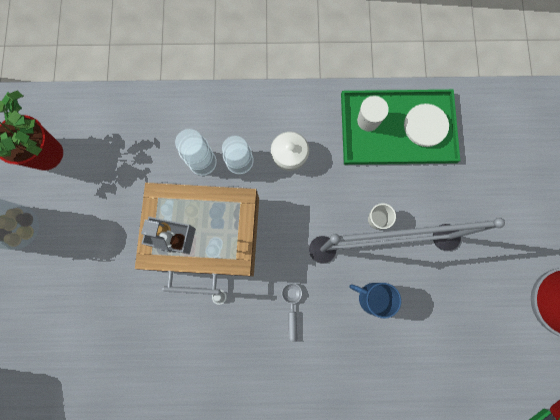

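The top view shows the chest around (197,230), with the caddy on it at about (170,236). The rail balls are at (337,239) and (499,223), the pull runs from (165,288) to (225,292), and the pod is at (219,297). I'll enlarge both areas.

Run:
```python
import cv2
i=cv2.imread("pics/top0.png")
cv2.imwrite("pics/c1.png",cv2.resize(i[175:310,125:275],None,fx=5,fy=4.4,interpolation=cv2.INTER_CUBIC) if 0 else cv2.resize(i[175:310,125:275],(660,594),interpolation=cv2.INTER_CUBIC))
j=cv2.imread("pics/scene0.png")
cv2.imwrite("pics/c2.png",cv2.resize(j[140:340,150:420],(800,592),interpolation=cv2.INTER_CUBIC))
```

```text
(no output)
```

View pics/c1.png

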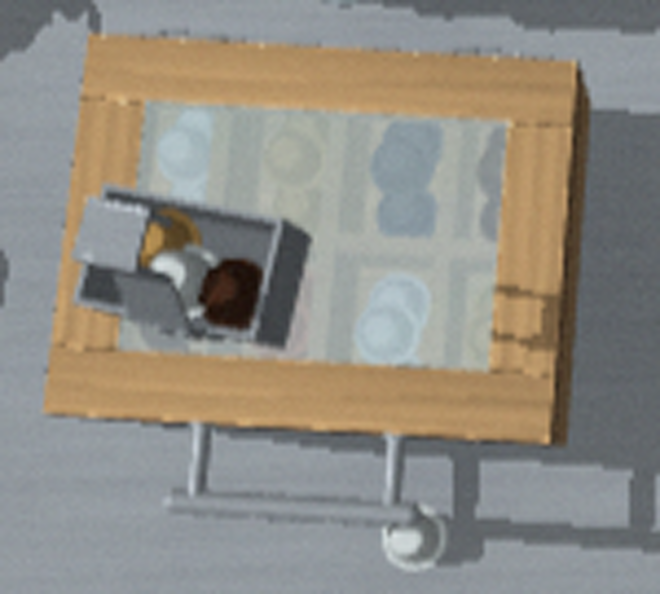

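View pics/c2.png

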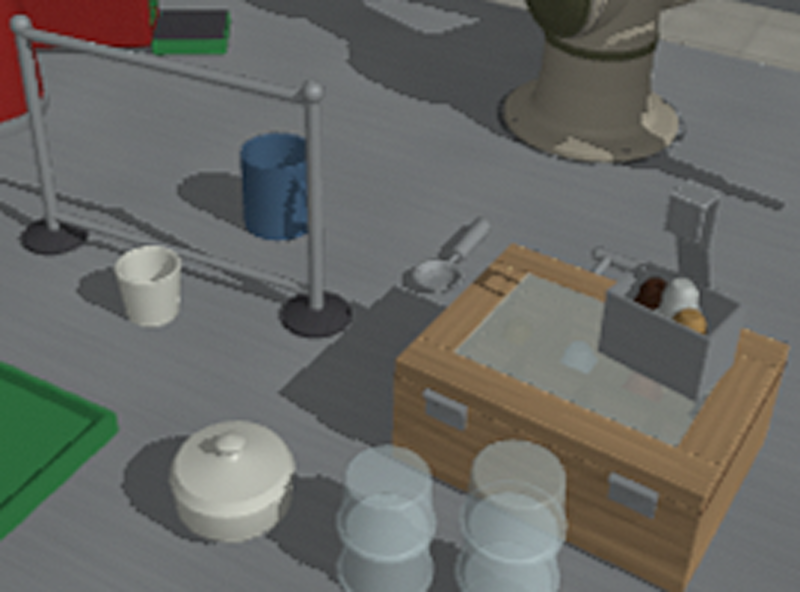

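The crops give the lid corners at (90,35), (578,62), (553,443) and (45,412), and the bar ends at (168,500) and (412,512). The caddy hook top is centred at about (114,231), and the pod sits at (410,540), past the right end of the bar. Next I'll fit the poses.

```bash
cat > h.py <<'E'
import numpy as np
from rig import *
from scipy.optimize import least_squares
from scipy.spatial.transform import Rotation as R
def proj(n,P):
    m=camera_model(n);T=np.linalg.inv(m["world_from_camera"]);p=np.atleast_2d(P)@T[:3,:3].T+T[:3,3]
    return np.c_[m["cx"]+m["fx"]*p[:,0]/-p[:,2],m["cy"]+m["fy"]*-p[:,1]/-p[:,2]]
def place(v,P):
    c,s=np.cos(v[2]),np.sin(v[2]);P=np.array(P,float)
    return P@np.array([[c,-s,0],[s,c,0],[0,0,1]]).T+[v[0],v[1],0]
def fit(obs,x0):
    f=lambda v:np.concatenate([(proj(n,place(v,P))-[u])[0] for n,P,u in obs])
    r=least_squares(f,x0,loss="soft_l1",x_scale=[10,10,.1]);return r.x,r.fun.reshape(-1,2).round(1)
c1=lambda x,y:np.array([125+x/4.4,175+y/4.4])-.4
c2=lambda x,y:np.array([150+x/2.963,140+y/2.96])-.4
E
python3 - <<'E'
from h import *
t,s="top","scene"
v,r=fit([(t,(100,130,114),c1(90,35)),(t,(100,-130,114),c1(578,62)),(t,(-100,130,114),c1(45,412)),(t,(-100,-130,114),c1(553,443)),
 (t,(-140,60,105),c1(168,500)),(t,(-140,-60,105),c1(412,512)),
 (s,(-100,-130,114),c2(513,247)),(s,(100,-130,114),c2(400,358)),(s,(100,130,114),c2(706,500)),(s,(-100,130,114),c2(787,346))],[400,200,0])
print("chest",v,r.tolist(),"pull",place(v,[[-140,0,105]]))
v,r=fit([(t,(30,45,176),c1(105,187)),(t,(30,-45,176),c1(310,235) if 0 else c1(283,220)),(t,(-30,-45,176),c1(252,345)),
 (t,(14,14,273),c1(88,196)),(t,(14,-14,273),c1(153,208)),(t,(-14,14,273),c1(76,256)),(t,(-14,-14,273),c1(140,268)),
 (s,(30,-45,176),c2(606,302)),(s,(30,45,176),c2(703,346)),(s,(-30,45,176),c2(742,305)),
 (s,(14,-14,273),c2(667,192)),(s,(14,14,273),c2(695,209)),(s,(-14,14,273),c2(718,198))],[400,200,0])
print("caddy",v,r.tolist())
v,r=fit([(t,(0,160,253),(337,239)),(t,(0,-160,253),(499,223.5)),(s,(0,160,253),c2(313,93)),(s,(0,-160,253),c2(20,26)),(s,(0,160,5),c2(317,313)),(s,(0,-160,5),c2(52,235))],[450,-200,0])
print("rail",v,r.tolist())
E
```

```text
chest [ 5.79105898e+02  2.10671802e+02 -7.08049711e-02] [[-0.6, -0.8], [0.0, -0.7], [-0.8, 0.0], [-0.5, -0.3], [1.6, -0.1], [-0.5, 0.3], [-0.1, -2.2], [-1.5, -0.3], [-0.2, -2.0], [1.3, -1.1]] pull [[439.45668522 220.57621693 105.        ]]
caddy [ 5.58669988e+02  2.60779977e+02 -2.37151302e-01] [[0.8, -2.1], [1.1, -0.3], [0.7, -1.1], [0.8, -1.0], [0.4, -0.4], [-0.7, -0.2], [-0.8, 0.4], [-0.4, -4.8], [1.1, -2.5], [1.1, -0.7], [0.3, -0.3], [2.3, -1.2], [1.0, -2.5]]
rail [ 5.48651443e+02 -2.47467320e+02  8.99175102e-02] [[-1.4, -0.4], [0.8, -1.9], [-0.1, -1.3], [0.2, -1.2], [-0.0, -1.0], [1.1, -1.0]]
```

```bash
python3 -m crank '[[[0,0,-0.4,0,0,1,85],[0,0,-0.4,0,0,1,85],[0,0,-0.4,0,0,1,85],[0,0,-0.4,0,0,1,85],[0,0,-0.4,0,0,1,85],[0,0,-0.4,0,0,1,85],[0,0,-0.4,0,0,1,85],[0,0,-0.4,0,0,1,85]]]' 60
python3 -m crank '[[[0,0,0,0,0,1,85],[0,0,0,0,0,1,85],[0,0,0,0,0,1,85],[0,0,0,0,0,0.3,85],[-0.25,0.9,0,0,0,0,85],[-0.25,0.9,0,0,0,0,85],[-0.25,0.9,0,0,0,0,85],[-0.25,0.9,0,0,0,0,85]]]'
python3 -m crank '[[[-0.25,0.9,0,0,0,0,85],[-0.25,0.9,0,0,0,0,85],[-0.25,0.9,0,0,0,0,85],[-0.25,0.9,0,0,0,0,85],[-0.25,0.9,0,0,0,0,85],[-0.25,0.9,0,0,0,0,85],[-0.25,0.9,0,0,0,0,85],[-0.25,0.9,0,0,0,0,85]]]'
cat >> h.py <<'E'
def togo(pos,yaw,tilt=0):
    "tool-frame units to a pose whose tool y points at yaw in the plane, tool down, tilted about tool x"
    s=sense();q=s["ee_rot"];r=R.from_quat([q[1],q[2],q[3],q[0]])
    y=np.array([np.cos(yaw),np.sin(yaw),0]);z=np.array([0,0,-1.]);g=R.from_matrix(np.c_[np.cross(y,z),y,z])*R.from_rotvec([np.radians(tilt),0,0])
    d=r.inv().apply(np.array(pos)-s["eef_pos"])/25
    print("t",s["time_s"],"pos",s["eef_pos"].round(1),"F",s["force"].round(1),"grip",round(s["grip_width"]*85.4,1),s["grip_force"].round(1),"shift",d.round(2),"turn",(np.degrees((r.inv()*g).as_rotvec())/8).round(2))
E
python3 -c "
from h import *
togo([559,261,310],-.237)"
```

```text
time_s: 0.9
eef_pos: [121.1, 510.7, 311.4]
ee_rot: [0.0, 0.627, 0.779, -0.0]
force: [0.0, -0.5, -0.3]
grip_width: 0.997
grip_force: 0.0
time_s: 1.7
eef_pos: [203.3, 464.6, 311.0]
ee_rot: [0.0, 0.787, 0.618, -0.0]
force: [-0.5, 0.3, 0.5]
grip_width: 0.993
grip_force: 0.0
time_s: 2.5
eef_pos: [366.3, 373.3, 311.0]
ee_rot: [-0.0, 0.787, 0.617, -0.0]
force: [0.2, 1.0, -0.1]
grip_width: 0.995
grip_force: 0.0Traceback (most recent call last):
  File "<string>", line 3, in <module>
    togo([559,261,310],-.237)
    ~~~~^^^^^^^^^^^^^^^^^^^^^
  File "h.py", line 21, in togo
    print("t",s["time_s"],"pos",s["eef_pos"].round(1),"F",s["force"].round(1),"grip",round(s["grip_width"]*85.4,1),s["grip_force"].round(1),"shift",d.round(2),"turn",(np.degrees((r.inv()*g).as_rotvec())/8).round(2))
                                                                                                                   ^^^^^^^^^^^^^^^^^^^^^
AttributeError: 'float' object has no attribute 'round'
```

```bash
sed -i 's/s\["grip_force"\].round(1)/round(s["grip_force"],1)/' h.py
python3 -m crank '[[[-0.3,1,0,0,0,0,85],[-0.3,1,0,0,0,0,85],[-0.3,1,0,0,0,0,85],[-0.3,1,0,0,0,0,85],[-0.3,1,0,0,0,0,85],[-0.3,1,0,0,0,0,85],[-0.3,1,0,0,0,0,85],[-0.3,1,0,0,0,0,85]]]' >/dev/null
python3 - <<'E'
from h import *
import cv2
togo([559,261,310],-.237)
i=capture("wrist");cv2.imwrite("pics/w1.png",i)
s=sense();q=s["ee_rot"];T=np.eye(4);T[:3,:3]=R.from_quat([q[1],q[2],q[3],q[0]]).as_matrix();T[:3,3]=s["eef_pos"]
m=camera_model("wrist");W=np.linalg.inv(T@m["T_tool_cam"])
P=place([559,261,-.237],[[14,14,273],[14,-14,273],[-14,14,273],[-14,-14,273]])@W[:3,:3].T+W[:3,3]
print(np.c_[m["cx"]-m["fx"]*P[:,0]/P[:,2],m["cy"]+m["fy"]*P[:,1]/P[:,2]].round())
E
```

```text
t 3.3 pos [546.4 267.4 310.8] F [-0.4  0.6  0.8] grip 85.1 0.0 shift [-0.13  0.55  0.03] turn [-0.01  0.   -0.02]
[[317. 222.]
 [315. 263.]
 [271. 222.]
 [271. 263.]]
```

View pics/w1.png

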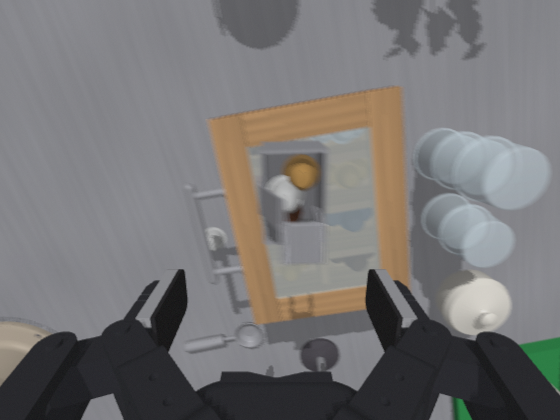

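The hook top appears square to the tool at (284–327, 222–265). That's within lag error of the prediction, and its yaw is aligned. Next I'll centre over it and descend.

```bash
python3 - <<'E'
from h import *
togo([559,261,310],-.237)
E
python3 -m crank '[[[-0.06,0.2,0.1,0,0,0,85],[0,0,0,0,0,0,85],[0,0,0,0,0,0,85],[0,0,0,0,0,0,85],[0,0,0,0,0,0,85],[0,0,0,0,0,0,85],[0,0,0,0,0,0,85],[0,0,0,0,0,0,85]]]' >/dev/null
python3 - <<'E'
from h import *
import cv2
togo([559,261,243],-.237)
s=sense();q=s["ee_rot"]
i=capture("wrist");T=np.eye(4);T[:3,:3]=R.from_quat([q[1],q[2],q[3],q[0]]).as_matrix();T[:3,3]=s["eef_pos"]
m=camera_model("wrist");W=np.linalg.inv(T@m["T_tool_cam"])
P=place([559,261,-.237],[[14,14,273],[14,-14,273],[-14,14,273],[-14,-14,273]])@W[:3,:3].T+W[:3,3]
p=np.c_[m["cx"]-m["fx"]*P[:,0]/P[:,2],m["cy"]+m["fy"]*P[:,1]/P[:,2]]
for u in p: cv2.drawMarker(i,tuple(int(round(a)) for a in u),(0,0,255),0,6,1)
cv2.imwrite("pics/w2.png",cv2.resize(i[120:320,180:400],None,fx=2.7,fy=2.7))
E
```

```text
t 3.35 pos [549.  265.1 310. ] F [ 2.8 -2.4 -0.5] grip 85.0 0.0 shift [-0.06  0.43  0.  ] turn [-0.    0.01 -0.04]
t 4.15 pos [550.1 265.5 308.8] F [-0.2 -0.   0.7] grip 84.8 0.0 shift [-0.09  0.39  2.63] turn [ 0.   -0.   -0.02]
```

View pics/w2.png

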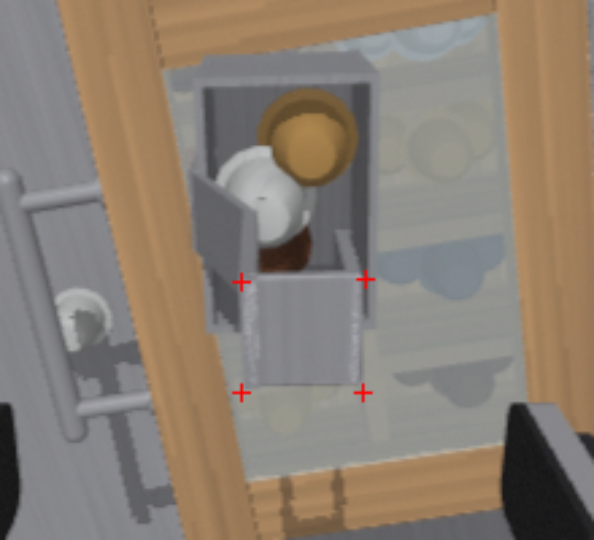

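The predicted corners (red) fall within about 2 mm of the hook. I'll descend and grip.

```bash
python3 -m crank '[[[-0.02,0.2,0.4,0,0,0,85],[0,0.19,0.4,0,0,0,85],[0,0,0.4,0,0,0,85],[0,0,0.4,0,0,0,85],[0,0,0.4,0,0,0,85],[0,0,0.4,0,0,0,85],[0,0,0.2,0,0,0,85],[0,0,0,0,0,0,50]]]' 60
python3 -m crank '[[[0,0,0,0,0,0,20],[0,0,0,0,0,0,20],[0,0,0,0,0,0,20],[0,0,0,0,0,0,20],[0,0,0,0,0,0,20],[0,0,0,0,0,0,20],[0,0,0,0,0,0,20],[0,0,-0.2,0,0,0,20]]]'
python3 -m crank '[[[0,0,-0.3,0,0,0,20],[0,0,-0.3,0,0,0,20],[0,0,-0.4,0,0,0,20],[0,0,-0.4,0,0,0,20],[0,0,-0.4,0,0,0,20],[0,0,-0.2,0,0,0,20],[0,0,0,0,0,0,20],[0,0,0,0,0,0,20]]]'
python3 - <<'E'
from h import *
v=[548.65,-247.5,.09]
togo([559,261,243],-.237)
for p in([-65,70,275],[0,70,275],[0,70,225],[0,-108,225]): print(p);togo(place(v,[p])[0],.09)
E
```

```text
time_s: 5.0
eef_pos: [559.2, 262.6, 243.0]
ee_rot: [-0.0, 0.787, 0.617, -0.001]
force: [-0.2, -0.3, 0.3]
grip_width: 0.853
grip_force: 0.0
time_s: 5.8
eef_pos: [559.1, 262.4, 247.9]
ee_rot: [-0.0, 0.787, 0.617, -0.001]
force: [-0.6, -0.4, -3.3]
grip_width: 0.32
grip_force: 58.9
time_s: 6.6
eef_pos: [559.4, 262.6, 298.5]
ee_rot: [-0.0, 0.787, 0.617, -0.0]
force: [-0.1, -0.2, -3.1]
grip_width: 0.316
grip_force: 59.0
t 6.6 pos [559.4 262.6 298.5] F [-0.1 -0.2 -3.1] grip 27.0 59.0 shift [-0.07  0.    2.22] turn [-0.    0.   -0.02]
[-65, 70, 275]
t 6.6 pos [559.4 262.6 298.5] F [-0.1 -0.2 -3.1] grip 27.0 59.0 shift [-18.12   1.06   0.94] turn [-0.    0.   -2.36]
[0, 70, 275]
t 6.6 pos [559.4 262.6 298.5] F [-0.1 -0.2 -3.1] grip 27.0 59.0 shift [-17.27   3.52   0.94] turn [-0.    0.   -2.36]
[0, 70, 225]
t 6.6 pos [559.4 262.6 298.5] F [-0.1 -0.2 -3.1] grip 27.0 59.0 shift [-17.27   3.52   2.94] turn [-0.    0.   -2.36]
[0, -108, 225]
t 6.6 pos [559.4 262.6 298.5] F [-0.1 -0.2 -3.1] grip 27.0 59.0 shift [-24.01   5.83   2.94] turn [-0.    0.   -2.36]
```

```bash
python3 -m crank '[[[0,0,0,0,0,-0.59,20],[0,0,0,0,0,-0.59,20],[0,0,0,0,0,-0.59,20],[0,0,0,0,0,-0.59,20],[-0.4,-0.4,0,0,0,0,20],[-0.8,-0.6,0,0,0,0,20],[-0.9,-0.7,0,0,0,0,20],[-0.9,-0.7,0,0,0,0,20]]]' >/dev/null
python3 -m crank '[[[-0.9,-0.7,0,0,0,0,20],[-0.9,-0.7,0,0,0,0,20],[-0.9,-0.7,0,0,0,0,20],[-0.9,-0.36,0,0,0,0,20],[-0.9,0,0,0,0,0,20],[-0.9,0,0,0,0,0,20],[-0.9,0,0,0,0,0,20],[-0.9,0,0,0,0,0,20]]]' >/dev/null
python3 -m crank '[[[-0.9,0,0,0,0,0,20],[-0.9,0,0,0,0,0,20],[-0.9,0,0,0,0,0,20],[-0.9,0,0,0,0,0,20],[-0.9,0,0,0,0,0,20],[-0.9,0,0.2,0,0,0,20],[-0.9,0,0.2,0,0,0,20],[-0.7,0,0.2,0,0,0,20]]]' 
python3 -m crank '[[[-0.5,0,0.2,0,0,0,20],[-0.2,0,0.1,0,0,0,20],[0,0,0,0,0,0,20],[0,0,0,0,0,0,20],[0,0,0,0,0,0,20],[0,0,0,0,0,0,20],[0,0,0,0,0,0,20],[0,0,0,0,0,0,20]]]' >/dev/null
python3 - <<'E'
from h import *
import cv2
v=[548.65,-247.5,.09]
for p in([-65,70,275],[0,70,275]): togo(place(v,[p])[0],.09)
s=sense();q=s["ee_rot"]
i=capture("wrist");T=np.eye(4);T[:3,:3]=R.from_quat([q[1],q[2],q[3],q[0]]).as_matrix();T[:3,3]=s["eef_pos"]
m=camera_model("wrist");W=np.linalg.inv(T@m["T_tool_cam"])
P=place(v,[[6,y,244] for y in range(60,161,20)]+[[-6,y,244] for y in range(60,161,20)]+[[0,160,262]])@W[:3,:3].T+W[:3,3]
p=np.c_[m["cx"]-m["fx"]*P[:,0]/P[:,2],m["cy"]+m["fy"]*P[:,1]/P[:,2]]
for u in p: cv2.drawMarker(i,tuple(int(round(a)) for a in u),(0,0,255),0,6,1)
cv2.imwrite("pics/w3.png",i)
E
```

```text
time_s: 9.0
eef_pos: [476.8, -177.7, 283.1]
ee_rot: [-0.0, 0.675, 0.738, -0.0]
force: [-0.0, -0.2, -2.9]
grip_width: 0.314
grip_force: 59.4
t 9.8 pos [ 478.6 -193.8  276.4] F [ 0.1  0.5 -2.2] grip 27.2 59.4 shift [ 0.41 -0.    0.06] turn [ 0.  0. -0.]
t 9.8 pos [ 478.6 -193.8  276.4] F [ 0.1  0.5 -2.2] grip 27.2 59.4 shift [0.41 2.6  0.06] turn [ 0.  0. -0.]
```

View pics/w3.png

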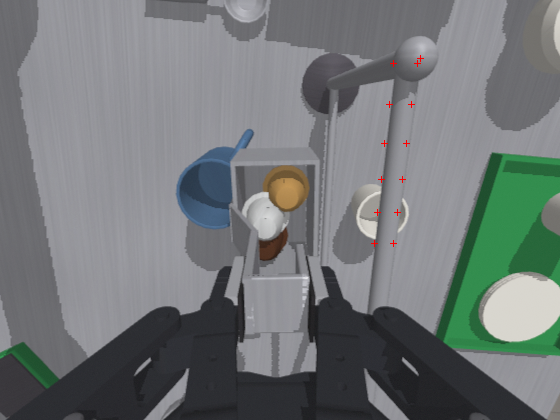

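The rail runs from about (405,85) to (385,290), roughly 5 px right of the predicted marks. I'll measure that offset from its edges.

Run:
```python
from h import *
import cv2
s=sense();q=s["ee_rot"]
i=capture("wrist");g=cv2.GaussianBlur(cv2.cvtColor(i,cv2.COLOR_BGR2GRAY),(3,7),0).astype(int)
T=np.eye(4);T[:3,:3]=R.from_quat([q[1],q[2],q[3],q[0]]).as_matrix();T[:3,3]=s["eef_pos"]
m=camera_model("wrist");C=T@m["T_tool_cam"]
for r in (100,120,140,160,270,290): print(r,g[r,372:425].tolist())
def pt(u,v,z=244):
    d=C[:3,:3]@[(u-m["cx"])/m["fx"],-(v-m["cy"])/m["fy"],-1];k=(z-C[2,3])/d[2];w=C[:3,3]+k*d-[548.65,-247.5,0]
    c,sn=np.cos(.09),np.sin(.09);return (c*w[0]+sn*w[1]).round(2),(c*w[1]-sn*w[0]).round(1)
for u,v in((400,100),(400,140),(390,290)):print(u,v,pt(u,v),pt(u+10,v))
```

```text
100 [149, 148, 147, 147, 149, 150, 151, 152, 152, 151, 150, 149, 149, 149, 150, 150, 151, 150, 143, 121, 96, 88, 90, 94, 97, 101, 106, 112, 118, 125, 131, 137, 142, 146, 149, 149, 150, 150, 150, 150, 149, 147, 143, 140, 142, 147, 150, 151, 151, 150, 148, 148, 149]
120 [147, 149, 149, 151, 151, 150, 149, 147, 147, 147, 147, 147, 147, 147, 147, 147, 138, 115, 94, 91, 99, 106, 113, 119, 125, 131, 135, 138, 141, 144, 147, 149, 150, 150, 150, 150, 150, 150, 148, 144, 141, 143, 148, 150, 150, 149, 148, 147, 147, 147, 147, 146, 146]
140 [150, 150, 148, 146, 146, 146, 146, 145, 145, 145, 146, 148, 150, 145, 129, 105, 92, 94, 102, 109, 116, 122, 128, 132, 136, 139, 142, 145, 148, 149, 150, 150, 150, 150, 150, 148, 145, 142, 142, 146, 149, 148, 147, 147, 147, 148, 147, 147, 148, 150, 150, 149, 149]
160 [146, 146, 146, 146, 145, 145, 145, 147, 150, 149, 148, 141, 121, 98, 91, 97, 104, 112, 118, 125, 130, 134, 138, 141, 144, 146, 148, 149, 150, 150, 150, 150, 149, 146, 142, 141, 145, 148, 148, 147, 148, 148, 148, 149, 151, 152, 152, 151, 151, 151, 151, 151, 151]
270 [107, 94, 97, 106, 114, 121, 128, 133, 137, 140, 143, 145, 147, 148, 149, 150, 150, 149, 146, 143, 143, 148, 151, 151, 150, 149, 149, 150, 150, 151, 151, 150, 149, 149, 149, 148, 149, 149, 151, 151, 151, 151, 152, 153, 152, 152, 151, 150, 149, 150, 151, 150, 150]
290 [100, 109, 117, 124, 130, 135, 139, 142, 144, 146, 148, 149, 150, 150, 149, 147, 144, 142, 145, 148, 149, 149, 148, 148, 148, 148, 148, 147, 147, 148, 149, 149, 149, 150, 150, 149, 149, 150, 150, 150, 150, 149, 148, 148, 148, 148, 149, 148, 147, 147, 148, 148, 148]
400 100 (np.float64(-0.29), np.float64(142.1)) (np.float64(4.93), np.float64(142.1))
400 140 (np.float64(2.27), np.float64(121.6)) (np.float64(7.7), np.float64(121.6))
390 290 (np.float64(7.64), np.float64(27.2)) (np.float64(14.02), np.float64(27.2))
```

Edges put the rail +1.2 mm in x, with matching yaw. I'll move in 66 mm and then lower.

```bash
python3 -m crank '[[[0,0.2,0,0,0,0,20],[0,0.4,0,0,0,0,20],[0,0.5,0,0,0,0,20],[0,0.5,0,0,0,0,20],[0,0.5,0,0,0,0,20],[0,0.4,0,0,0,0,20],[0,0.15,0,0,0,0,20],[0,0,0,0,0,0,20]]]' >/dev/null
python3 -m crank '[[[0,0,0.2,0,0,0,20],[0,0,0.3,0,0,0,20],[0,0,0.3,0,0,0,20],[0,0,0.3,0,0,0,20],[0,0,0.3,0,0,0,20],[0,0,0.3,0,0,0,20],[0,0,0.15,0,0,0,20],[0,0,0,0,0,0,20]]]'
python3 - <<'E'
from h import *
v=[548.65,-247.5,.09]
togo(place(v,[[1.2,60,225]])[0],.09)
E
```

```text
time_s: 11.5
eef_pos: [544.4, -187.9, 229.4]
ee_rot: [-0.001, 0.675, 0.738, -0.0]
force: [0.3, -0.8, -3.2]
grip_width: 0.318
grip_force: 59.3
t 11.5 pos [ 544.4 -187.9  229.4] F [ 0.3 -0.8 -3.2] grip 27.2 59.3 shift [0.01 0.   0.18] turn [-0.01 -0.   -0.  ]
```

```bash
python3 -m crank '[[[0,0,0.06,0,0,0,20],[0,0,0.06,0,0,0,20],[0,0,0.04,0,0,0,20],[0,0,0,0,0,0,20],[0,0,0,0,0,0,20],[0,0,0,0,0,0,20],[0,0,0,0,0,0,20],[0,0,0,0,0,0,20]]]'
```

```text
time_s: 12.3
eef_pos: [544.6, -188.0, 226.1]
ee_rot: [0.0, 0.675, 0.738, -0.0]
force: [0.1, 0.0, -3.0]
grip_width: 0.308
grip_force: 59.3
```

```bash
python3 -m crank '[[[0,0,0.04,0,0,0,20],[0,0,0.04,0,0,0,20],[0,0,0.02,0,0,0,20],[0,0,0,0,0,0,20],[0,0,0,0,0,0,20],[0,0,0,0,0,0,20],[0,0,0,0,0,0,20],[0,0,0,0,0,0,20]]]'
```

```text
time_s: 13.1
eef_pos: [544.7, -188.1, 225.2]
ee_rot: [0.001, 0.675, 0.738, 0.0]
force: [-3.3, 1.9, 8.7]
grip_width: 0.315
grip_force: 60.9
```

```bash
python3 -m crank '[[[0,0,-0.04,0,0,0,20],[-0.2,0,0,0,0,0,20],[-0.4,0,0,0,0,0,20],[-0.5,0,0,0,0,0,20],[-0.5,0,0,0,0,0,20],[-0.5,0,0,0,0,0,20],[-0.5,0,0,0,0,0,20],[-0.5,0,0,0,0,0,20]]]'
python3 - <<'E'
from h import *
v=[548.65,-247.5,.09]
togo(place(v,[[1.2,-108,225.2]])[0],.09)
m=camera_model("top");C=m["world_from_camera"]
d=C[:3,:3]@[(379-m["cx"])/m["fx"],-(299-m["cy"])/m["fy"],-1];k=(92-C[2,3])/d[2];w=C[:3,3]+k*d;print("mug",w, "rail x there",548.65-.09*(w[1]+247.5))
E
```

```text
time_s: 13.9
eef_pos: [551.9, -265.8, 225.3]
ee_rot: [0.0, 0.675, 0.738, 0.001]
force: [-0.3, 5.2, 6.2]
grip_width: 0.315
grip_force: 60.5
t 13.9 pos [ 551.9 -265.8  225.3] F [-0.3  5.2  6.2] grip 26.9 60.5 shift [-3.58 -0.02  0.  ] turn [ 0.01  0.   -0.  ]
mug [ 412.58105906 -203.42236247   92.        ] rail x there 544.6830126224078
```

```bash
python3 -m crank '[[[-0.45,0,-0.01,0,0,0,20],[-0.45,0,-0.01,0,0,0,20],[-0.45,0,0,0,0,0,20],[-0.45,0,0,0,0,0,20],[-0.45,0,0,0,0,0,20],[-0.3,0,0,0,0,0,20],[-0.2,0,0,0,0,0,20],[-0.1,0,0,0,0,0,20]]]'
python3 -m crank '[[[-0.08,0,0,0,0,0,20],[-0.08,0,0,0,0,0,20],[-0.08,0,0,0,0,0,20],[-0.08,0,0,0,0,0,20],[0,0,0,0,0,0,20],[0,0,0,0,0,0,20],[0,0,0,0,0,0,20],[0,0,0,0,0,0,20]]]'
python3 - <<'E'
from h import *
v=[548.65,-247.5,.09]
togo(place(v,[[1.2,-108,225.2]])[0],.09)
E
```

```text
time_s: 14.7
eef_pos: [558.0, -336.9, 225.3]
ee_rot: [0.0, 0.675, 0.738, 0.0]
force: [-0.8, 3.7, 6.1]
grip_width: 0.316
grip_force: 60.5
time_s: 15.5
eef_pos: [558.7, -344.8, 225.3]
ee_rot: [0.001, 0.675, 0.738, -0.0]
force: [0.6, 1.1, 5.9]
grip_width: 0.318
grip_force: 60.4
t 15.5 pos [ 558.7 -344.8  225.3] F [0.6 1.1 5.9] grip 27.2 60.4 shift [-0.41 -0.    0.01] turn [ 0.    0.01 -0.  ]
```

```bash
python3 -m crank '[[[-0.06,0,0,0,0,0,20],[-0.06,0,0,0,0,0,20],[-0.06,0,0,0,0,0,20],[-0.06,0,0,0,0,0,20],[-0.06,0,0,0,0,0,20],[0,0,0,0,0,0,20],[0,0,0,0,0,0,20],[0,0,0,0,0,0,20]]]'
python3 -m crank '[[[-0.05,0,0,0,0,0,20],[-0.05,0,0,0,0,0,20],[0,0,0,0,0,0,20],[0,0,0,0,0,0,20],[0,0,0,0,0,0,20],[0,0,0,0,0,0,20],[0,0,0,0,0,0,20],[0,0,0,0,0,0,20]]]'
```

```text
time_s: 16.3
eef_pos: [559.4, -351.9, 225.3]
ee_rot: [0.0, 0.675, 0.738, 0.0]
force: [0.3, 2.8, 6.1]
grip_width: 0.32
grip_force: 60.5
time_s: 17.1
eef_pos: [559.6, -353.9, 225.3]
ee_rot: [-0.0, 0.675, 0.738, 0.0]
force: [-0.3, 6.0, 6.3]
grip_width: 0.319
grip_force: 60.6
```

```bash
python3 -m crank '[[[-0.05,0,0,0,0,0,20],[-0.03,0,0,0,0,0,20],[0,0,0,0,0,0,20],[0,0,0,0,0,0,20],[0,0,0,0,0,0,20],[0,0,0,0,0,0,20],[0,0,0,0,0,0,20],[0,0,0,0,0,0,20]]]'
```

```text
time_s: 17.9
eef_pos: [559.7, -354.6, 225.4]
ee_rot: [-0.002, 0.674, 0.738, 0.001]
force: [-1.7, 10.7, 8.7]
grip_width: 0.324
grip_force: 60.8
```

```bash
python3 -m crank '[[[0.03,0,-0.03,0,0,0,20],[0,0,0,0,0,0,27],[0,0,0,0,0,0,30],[0,0,0,0,0,0,34],[0,0,0,0,0,0,45],[0,0,0,0,0,0,60],[0,0,0,0,0,0,75],[0,0,0,0,0,0,75]]]'
python3 -m crank '[[[0,0,-0.3,0,0,0,75],[0,0,-0.3,0,0,0,75],[0,0,-0.5,0,0,0,75],[0,0,-0.5,0,0,0,75],[0,0,-0.5,0,0,0,75],[0,0,-0.5,0,0,0,75],[0,0,-0.5,0,0,0,75],[0,0,-0.5,0,0,0,75]]]'
python3 - <<'E'
from h import *
import cv2
a=capture("scene");b=capture("top")
cv2.imwrite("pics/s2.png",np.hstack([cv2.resize(a[100:300,80:280],(400,400),interpolation=2),cv2.resize(b[140:340,320:520],(400,400),interpolation=2)]))
v=[579.1,210.7,-.0708]
for z in(190,86): togo(place(v,[[-140,0,z]])[0],-.0708)
E
```

```text
time_s: 18.7
eef_pos: [559.6, -355.4, 225.8]
ee_rot: [0.0, 0.675, 0.738, -0.0]
force: [0.7, 0.2, -0.3]
grip_width: 0.878
grip_force: 0.0
time_s: 19.5
eef_pos: [559.6, -355.3, 317.3]
ee_rot: [0.0, 0.675, 0.738, -0.0]
force: [0.5, -0.1, 0.3]
grip_width: 0.879
grip_force: 0.0
t 19.6 pos [ 559.9 -355.6  318.4] F [-0.1 -1.1 -0.1] grip 75.4 0.0 shift [23.4  -2.75  5.06] turn [0.02 0.02 1.15]
t 19.6 pos [ 559.9 -355.6  318.4] F [-0.1 -1.1 -0.1] grip 75.4 0.0 shift [23.41 -2.76  9.22] turn [0.02 0.02 1.15]
```

View pics/s2.png

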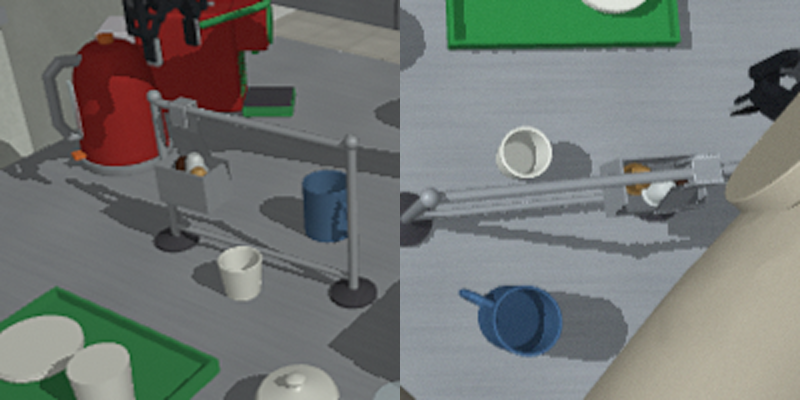

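The caddy hangs upright on the rail against the far post, and the cup and mug haven't moved. On to the pull.

```bash
python3 -m crank '[[[0,0,0,0,0,0.6,75],[0,0,0,0,0,0.55,75],[0.5,-0.2,0,0,0,0,60],[0.9,-0.3,0,0,0,0,32],[0.9,-0.3,0,0,0,0,32],[0.9,-0.3,0,0,0,0,32],[0.9,-0.3,0,0,0,0,32],[0.9,-0.3,0,0,0,0,32]]]' >/dev/null
python3 -m crank '[[[0.9,-0.3,0,0,0,0,32],[0.9,-0.3,0,0,0,0,32],[0.9,-0.3,0,0,0,0,32],[0.9,-0.3,0,0,0,0,32],[0.9,-0.3,0,0,0,0,32],[0.9,-0.3,0,0,0,0,32],[0.9,-0.3,0,0,0,0,32],[0.9,-0.3,0,0,0,0,32]]]' >/dev/null
python3 -m crank '[[[0.9,-0.3,0,0,0,0,32],[0.9,-0.3,0.3,0,0,0,32],[0.9,-0.3,0.5,0,0,0,32],[0.9,-0.3,0.6,0,0,0,32],[0.9,-0.3,0.7,0,0,0,32],[0.9,-0.3,0.7,0,0,0,32],[0.9,-0.3,0.7,0,0,0,32],[0.9,-0.3,0.7,0,0,0,32]]]' >/dev/null
python3 -m crank '[[[0.9,-0.1,0.6,0,0,0,32],[0.6,0,0.3,0,0,0,32],[0,0,0,0,0,0,32],[0,0,0,0,0,0,32],[0,0,0,0,0,0,32],[0,0,0,0,0,0,32],[0,0,0,0,0,0,32],[0,0,0,0,0,0,32]]]' >/dev/null
python3 - <<'E'
from h import *
import cv2
v=[579.1,210.7,-.0708]
for z in(190,86): togo(place(v,[[-140,0,z]])[0],-.0708)
s=sense();q=s["ee_rot"]
i=capture("wrist");T=np.eye(4);T[:3,:3]=R.from_quat([q[1],q[2],q[3],q[0]]).as_matrix();T[:3,3]=s["eef_pos"]
m=camera_model("wrist");W=np.linalg.inv(T@m["T_tool_cam"])
P=place(v,[[-146,y,105] for y in range(-60,61,20)]+[[-134,y,105] for y in range(-60,61,20)])@W[:3,:3].T+W[:3,3]
p=np.c_[m["cx"]-m["fx"]*P[:,0]/P[:,2],m["cy"]+m["fy"]*P[:,1]/P[:,2]]
for u in p: cv2.drawMarker(i,tuple(int(round(a)) for a in u),(0,0,255),0,6,1)
cv2.imwrite("pics/w4.png",i)
E
```

```text
t 22.8 pos [432.1 177.3 188.5] F [-0.4 -0.2 -0.9] grip 31.9 0.0 shift [ 1.75  0.17 -0.06] turn [ 0. -0. -0.]
t 22.8 pos [432.1 177.3 188.5] F [-0.4 -0.2 -0.9] grip 31.9 0.0 shift [1.75 0.17 4.1 ] turn [ 0. -0. -0.]
```

View pics/w4.png

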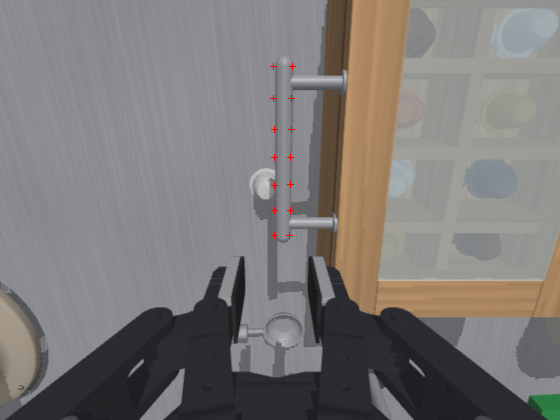

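The marks lie on the bar (columns 276–292, rows 57–240), so I'll move 44 mm along it, go down and grip.

```bash
python3 -m crank '[[[0.6,0.1,0,0,0,0,32],[0.7,0.1,0,0,0,0,32],[0.45,0,0,0,0,0,32],[0,0,0.3,0,0,0,32],[0,0,0.5,0,0,0,32],[0,0,0.6,0,0,0,32],[0,0,0.6,0,0,0,32],[0,0,0.6,0,0,0,32]]]'
python3 -m crank '[[[0,0,0.6,0,0,0,32],[0,0,0.5,0,0,0,32],[0,0,0.3,0,0,0,32],[0,0,0,0,0,0,32],[0,0,0,0,0,0,20],[0,0,0,0,0,0,5],[0,0,0,0,0,0,5],[0,0,0,0,0,0,5]]]' 60
python3 -m crank '[[[0,0,0,0,0,0,5],[0,0,0,0,0,0,5],[0,0,0,0,0,0,5],[0,0,0,0,0,0,5],[0,0,0,0,0,0,5],[0,0,0,0,0,0,5],[0,0,0,0,0,0,5],[0,0,0,0,0,0,5]]]'
python3 - <<'E'
from h import *
v=[579.1,210.7,-.0708]
togo(place(v,[[-140,0,86]])[0],-.0708)
r0=None
for a in range(0,61,5):
    t=np.radians(a);p=np.array([100-240*np.cos(t)+0-9*np.sin(t)*-1*-1 if 0 else 0,0])
    # bar: 240 along lid, 9 above underside
    x=-240*np.cos(t)+9*np.sin(t);z=240*np.sin(t)+9*np.cos(t)
    if r0 is not None: print(a,"y",((x-r0[0])/25).round(2),"z",(-(z-r0[1])/25).round(2))
    r0=(x,z)
E
```

```text
time_s: 23.65
eef_pos: [439.7, 220.2, 122.2]
ee_rot: [-0.0, 0.732, 0.682, -0.0]
force: [0.6, -0.2, -0.3]
grip_width: 0.372
grip_force: 0.0
time_s: 24.45
eef_pos: [440.4, 220.8, 89.0]
ee_rot: [0.0, 0.732, 0.682, 0.0]
force: [-0.9, -1.9, 6.1]
grip_width: 0.112
grip_force: 58.7
time_s: 25.25
eef_pos: [440.4, 220.8, 88.9]
ee_rot: [0.0, 0.732, 0.682, 0.0]
force: [-2.2, -1.7, 6.9]
grip_width: 0.112
grip_force: 58.8
t 25.25 pos [440.4 220.8  88.9] F [-2.2 -1.7  6.9] grip 9.6 58.8 shift [-0.01 -0.04  0.12] turn [ 0.01 -0.    0.  ]
5 y 0.07 z -0.84
10 y 0.14 z -0.83
15 y 0.21 z -0.81
20 y 0.28 z -0.79
25 y 0.35 z -0.76
30 y 0.41 z -0.73
35 y 0.48 z -0.69
40 y 0.53 z -0.65
45 y 0.59 z -0.6
50 y 0.64 z -0.54
55 y 0.68 z -0.48
60 y 0.72 z -0.42
```

Gripped. Lifting along the arc, at half a 5° step per row.

```bash
python3 -m crank '[[[0,0.03,-0.42,0,0,0,5],[0,0.04,-0.42,0,0,0,5],[0,0.07,-0.42,0,0,0,5],[0,0.07,-0.41,0,0,0,5],[0,0.1,-0.41,0,0,0,5],[0,0.11,-0.4,0,0,0,5],[0,0.14,-0.4,0,0,0,5],[0,0.14,-0.39,0,0,0,5]]]'
python3 -c "
from h import *
s=sense();d=s['eef_pos']-[440.4,220.8,88.9];print(d)"
```

```text
time_s: 26.05
eef_pos: [457.2, 219.6, 170.6]
ee_rot: [-0.001, 0.732, 0.682, -0.001]
force: [0.0, -0.1, -6.4]
grip_width: 0.117
grip_force: 58.3
[16.76643878 -1.23974001 81.70943591]
```

```bash
python3 -m crank '[[[0,0.17,-0.38,0,0,0,5],[0,0.18,-0.38,0,0,0,5],[0,0.2,-0.37,0,0,0,5],[0,0.21,-0.36,0,0,0,5],[0,0.24,-0.35,0,0,0,5],[0,0.24,-0.34,0,0,0,5],[0,0.26,-0.33,0,0,0,5],[0,0.27,-0.32,0,0,0,5]]]'
python3 -m crank '[[[0,0.29,-0.3,0,0,0,5],[0,0.3,-0.3,0,0,0,5],[0,0.32,-0.27,0,0,0,5],[0,0.32,-0.27,0,0,0,5],[0,0.34,-0.24,0,0,0,5],[0,0.34,-0.24,0,0,0,5],[0,0.36,-0.21,0,0,0,5],[0,0.36,-0.21,0,0,0,5]]]'
python3 -m crank '[[[0,0,0,0,0,0,5],[0,0,0,0,0,0,5],[0,0,0,0,0,0,5],[0,0,0,0,0,0,5],[0,0,0,0,0,0,5],[0,0,0,0,0,0,5],[0,0,0,0,0,0,5],[0,0,0,0,0,0,5]]]'
python3 - <<'E'
from h import *
import cv2
s=sense();d=s['eef_pos']-[440.4,220.8,88.9];x=-240+d@[np.cos(.0708),-np.sin(.0708),0];z=9+d[2]
print(d,np.hypot(x,z),np.hypot(240,9),np.degrees(np.arctan2(z,-x)-np.arctan2(9,240)))
a=capture("scene");b=capture("wrist")
cv2.imwrite("pics/s3.png",np.hstack([cv2.resize(a,(533,400)),cv2.resize(b,(533,400))])[:, :]) 
i=cv2.imread("pics/s3.png");cv2.imwrite("pics/s3.png",cv2.resize(i,(800,300)))
E
```

```text
time_s: 26.85
eef_pos: [500.0, 216.5, 242.3]
ee_rot: [-0.001, 0.731, 0.682, -0.002]
force: [-13.2, -1.6, 5.1]
grip_width: 0.112
grip_force: 58.5
time_s: 27.65
eef_pos: [567.0, 211.8, 295.2]
ee_rot: [0.001, 0.732, 0.682, 0.001]
force: [-8.8, -1.6, 9.6]
grip_width: 0.116
grip_force: 61.5
time_s: 28.45
eef_pos: [566.9, 211.8, 295.1]
ee_rot: [0.001, 0.732, 0.682, 0.001]
force: [-9.4, -2.2, 12.3]
grip_width: 0.114
grip_force: 61.8
[126.52346856  -9.03996297 206.22592915] 243.15844859474464 240.16869071550522 60.11947796079709
```

View pics/s3.png

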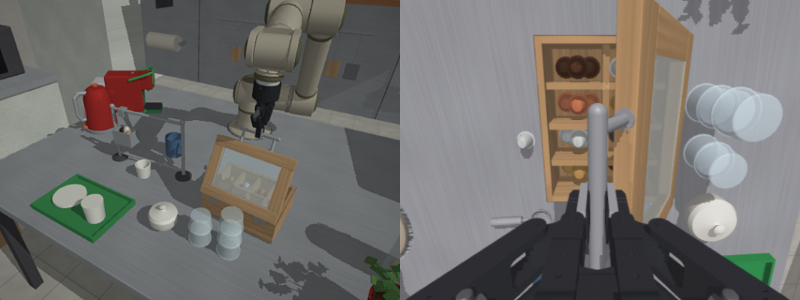

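The lid is open at about 60° and still gripped, with the caddy on the rail and the bystanders in place. As an independent check on the angle, I'll match the projected lid outline to the image edges.

Run:
```python
from h import *
import cv2
g=cv2.GaussianBlur(cv2.cvtColor(capture("scene"),cv2.COLOR_BGR2GRAY),(3,3),0).astype(np.float32)
gx,gy=cv2.Sobel(g,5,1,0),cv2.Sobel(g,5,0,1)
def score(a,dv):
    t=np.radians(a);P=lambda l,h,y:(100-l*np.cos(t)+h*np.sin(t),y,96+l*np.sin(t)+h*np.cos(t));o=0
    for A,B in((P(200,18,-130),P(200,18,130)),(P(0,18,130),P(200,18,130)),(P(0,18,-130),P(200,18,-130)),(P(200,0,-130),P(0,0,-130))):
        uv=proj("scene",place([579.1,210.7,-.0708],np.linspace(A,B,80)))+[0,dv];d=uv[-1]-uv[0];n=np.array([-d[1],d[0]])/np.hypot(*d)
        u=uv.astype(np.float32).reshape(-1,1,2);s=lambda G:cv2.remap(G,u,None,1)[:,0]
        o+=np.minimum(np.abs(s(gx)*n[0]+s(gy)*n[1]),80).mean()
    return o
for dv in(0,1,2): print(dv,[(a,int(score(a,dv))) for a in np.arange(54,67,1.)])
togo([0,0,0],0)
```

```text
0 [(np.float64(54.0), 95), (np.float64(55.0), 94), (np.float64(56.0), 94), (np.float64(57.0), 99), (np.float64(58.0), 106), (np.float64(59.0), 112), (np.float64(60.0), 115), (np.float64(61.0), 116), (np.float64(62.0), 112), (np.float64(63.0), 105), (np.float64(64.0), 99), (np.float64(65.0), 98), (np.float64(66.0), 101)]
1 [(np.float64(54.0), 104), (np.float64(55.0), 103), (np.float64(56.0), 101), (np.float64(57.0), 103), (np.float64(58.0), 107), (np.float64(59.0), 112), (np.float64(60.0), 113), (np.float64(61.0), 111), (np.float64(62.0), 107), (np.float64(63.0), 103), (np.float64(64.0), 98), (np.float64(65.0), 96), (np.float64(66.0), 96)]
2 [(np.float64(54.0), 95), (np.float64(55.0), 96), (np.float64(56.0), 94), (np.float64(57.0), 94), (np.float64(58.0), 96), (np.float64(59.0), 101), (np.float64(60.0), 108), (np.float64(61.0), 113), (np.float64(62.0), 115), (np.float64(63.0), 111), (np.float64(64.0), 106), (np.float64(65.0), 101), (np.float64(66.0), 97)]
t 28.6 pos [566.9 211.8 295.2] F [-9.7 -1.9 12.2] grip 9.7 61.8 shift [-10.05 -22.05  11.75] turn [ 0.02 -0.   -0.5 ]
```

The outline matches best at 60–61°, in line with the arm's reading, so I'm handing the job in.

```bash
python3 -c "
from rig import *
print(finish_job())"
```

```text
the job is handed in; nothing more can be done
None
```

The job is handed in at about 29 s: the caddy hangs upright against the rail's far post, and the arm is still gripping the pull with the lid at about 60° (arm reading 60.1°, image match 60–61°); in the pictures, nothing else on the counter had moved.

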